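# Lock the curd press with its spring clip

## Task

Swing the blue arm of the curd press all the way down over the mould, so that the drilled steel pin stands up through the arm's fork. Then take the red-gripped spring clip from the worktop and push its straight leg fully through the hole in the pin, from the free end of the press, until the sprung bow has snapped over the pin and closed behind it; leave it there, with the arm down, and leave the tin, the jars and the salt shaker where they stand.

Things in the scene. Friction and masses are not known exactly. Their poses are not given: they have to be found in the camera images.
- press: Curd press, fixed to the worktop: wooden base 22 mm high with a round steel mould, a hinged blue arm and an upright steel pin. Origin on the worktop under the base; x runs along it from the pin end (-x, free end) to the hinge end (+x), z up. Base: x = -120 to +130, y = +-60 mm. Pin at x = -85, y = 0. Hinge axis parallel to y, at x = +100, z = 78 mm.
- pin_hole (a point): Centre of the hole's mouth on the outer (-x) face of the pin's square head, 100 mm above the worktop; axes as press. Head: 24 (x) x 26 (y) x 34 mm, hole in its middle, low cap above to z = 123 mm. The hole runs through along x: round, 11 mm wide, 24 mm long, 2 mm bevel at this mouth. The clip's leg goes in here towards +x (towards the hinge).
- press_arm (a joint): Angle of the blue arm, rad: 0 = all the way down (level, end stop), growing as its free end rises. Starts at 0.3 to 0.65 and stays where left (stiff hinge; 2 to 6 N on the pad push it down). Arm 52 mm wide, 16 thick, reaching 203 mm from the hinge; its last 53 mm is a fork whose 34 mm slot passes round the pin head. Arm down, its top is at z = 86 mm.
- push_pad (a point): Middle of the top of the round black rubber pad (40 mm wide) on top of the arm, the place to push it down; 120 mm from the hinge axis along the arm and 16 mm above the arm's middle plane; its z axis is normal to the pad. With the arm down it lies 94 mm above the worktop, at press x = -20 mm.
- press_hinge (a point): Point on the arm's hinge axis, in the middle of the arm; its axes turn with the arm.
- clip: Loose spring clip (R-clip), 146 mm long, about 80 g, lying flat: red plastic grip 44 (x) x 20 (y) x 32 (z) mm, straight steel leg 8 mm thick along +x, sprung steel bow beside the leg on its +y side. Origin: middle of the grip's underside; the leg's axis is 4 mm above the underside. Take it by the grip's flat sides (pinched along y).
- clip_collar (a point): On the leg's axis, front face of the round red collar (16 mm in diameter), 36 mm ahead of the clip's origin. When the clip is fully home this face lies against the pin head's outer face, at point pin_hole, give or take 2 mm.
- clip_tip (a point): Pointed tip of the straight leg (3 mm wide at the end, full 8 mm from 14 mm back), 124 mm ahead of the clip's origin, on the leg's axis.
- clip_bow (a joint): Opening of the sprung bow, rad: 0 = closed, about 0.11 while its waist rides over the side of the pin head, back to 0 when it has sprung over. The bow reaches 22 to 109 mm ahead of the clip's origin, up to 28 mm beside the leg's axis; its waist, 75 mm ahead, is 7 mm from that axis. Pushing it over takes about 5 to 15 N along the leg.
- tin_a: Bystander: food tin, 76 mm wide, 110 mm tall. Origin under its centre.
- honey: Bystander: glass jar with a grey lid, 71 mm wide, 110 mm tall. Origin under its centre.
- spice_b: Bystander: spice jar with a black cap, 41 mm wide, 105 mm tall. Origin under its centre.
- salt_shaker: Bystander: glass salt shaker with a grey top, 44 mm wide, 90 mm tall. Origin under its centre.

How it is judged:
By the outcome, as a careful person would: the job done as asked, in the order asked, and still so for the second after the job is handed in, with the robot touching nothing.
It also fails if it takes over 54 s, if anything falls off the work surface, if the arm or the gripper's body presses on something with over 40 N, if the wrist force passes 120 N, or if a joint passes its speed limit or range.

## Robot

A 6-joint arm with a two-finger parallel gripper is mounted at the origin on a cart in front of the work surface, level with it; the furniture and walls round the work are solid. World frame = base frame: x ahead of the robot, y to its left, z up, the work surface at z = 0. Lengths are in m, angles in rad, forces in N, time in s.
With the tool pointing down it reaches from about 0.375 to 0.9 m from the base axis. Payload 3.1 kg.
Tool frame: the origin (TCP) lies at the very end of the fingers, on their centre line; the grasp point (between the pads) lies 19 mm behind it (manip.tcp_to_grasp is the distance from the TCP to the grasp point, in m); z points along the fingers, y is the line along which they close (so a half turn about z gives the same grasp; the last joint's range is limited). The gripper opens to 85 mm and grips with 20 to 120 N. Pads are 22 mm wide; open, the fingers measure 114 mm over their backs; the gripper's body (76 mm by 85 mm) begins 54 mm behind the grasp point. The pads swing forward as they close: fully open they stand 13 mm farther back than shut.
Start: joints at [-1.46, 0.527, 1.433, -0, 1.181, -0.178], TCP at [0.179, -0.599, 0.208] pointing down, gripper open.
Joint ranges: [-3.08, 3.08], [-0.75, 2.2], [0.22, 2.44], [-1.43, 4.57], [0, 2.65], [-2.85, 2.85]. Speed limits (rad/s): [2.79, 2.79, 3.14, 3.14, 3.14, 3.14].

## Interface

Orientations are given as a unit quaternion [x, y, z, w].
In Python, from station import manip gives the robot as it stands. The module is installed in compiled form; this text tells all that it offers.
- The arm moves only by the tool step_arm, never from a script. Its argument "commands" is one flat list of numbers, 6 for each row, row after row: the shift along the tool's x, y, z in m, then the turn, a rotation vector about the tool's x, y, z in degrees. A call has exactly 10 rows; each row is the pose to reach, as a shift and turn from the pose commanded when the call began, along the tool's axes at that moment; what a row does not reach only later rows make up. A row lasts 1/10 s, in which the tool goes at most 50 mm and 8.59 degrees, less where a joint would pass 70% of its speed; a pose out of reach is approached as far as the arm can. A call with a gripper value outside its range is refused whole. "jaw" is the opening in per cent of the stroke, from 0 (shut) to 100 (fully open), set as the call begins (left out, the last holds). The fingers move at their own pace and stop on an object; "grip_force" is the grip in N (left out, the last holds). Time passes only in rows, so rows that repeat a pose let the fingers close, or fill a call up. It gives the time, the measured TCP pose, the force, the opening and the grip force at its end, in the units of the state.
- manip.sense(): the state, without advancing time (a new reading comes with each control period).
- manip.snapshot(name): name is "scene" or "side" or "wrist"; returns a dict with "pixels" (400x640x3 uint8, blue, green, red), "fx", "fy", "cx", "cy" (pixels), "R" (3x3) and "t" (3): a world point X has camera coordinates R X + t; the wrist camera has in their place "mount" (4x4, takes a point from camera to tool coordinates, whose origin is the TCP and whose axes are the flange's). Camera axes: x right, y down, z forward; pixel columns grow to the right and rows downward; lengths in m; the calibration is good to about 2 mm. A picture is of the moment at which its call begins: read the wrist's pose just before it. There is no depth.
- manip.sign_off(): hands the job in; it is judged then, once.
The state is a dict: "t": time; "q": joint angles; "qd": joint speeds; "tau": joint torques, N m; "tcp_pos": TCP position; "tool_rot": TCP orientation; "force": force on the tool from outside, world axes, zero at the start; "ft_torque": the same for the moment, N m; "finger_gap": opening from 0.0 (shut) to 1.0 (fully open); "gripper_force": force on a finger pad.
Only numpy, scipy, OpenCV 4.12 (cv2) and the standard library are available. Lean on these libraries where they do the work, as an engineer would, in place of code of your own. Each camera call takes 0.05 s, during which the arm holds its last target. There are 200 camera calls.

## Working session

There is one attempt and no reset: what is moved stays moved. The work goes in short steps, Python scripts to look and compute and a tool call to move; the robot and the scene stay as the last step left them, time stands still between calls to the robot, and variables do not carry over. Pictures are saved under pics/ and viewed, at most 10 in all, crops included, and the job is handed in when it is done.

Besides the shell and the picture viewer there is one more tool, called after "Call:" by a JSON object that holds its "name" and its "arguments", one argument or row to a line. step_arm: Moves the arm, as the interface text tells. Its arguments: {"type":"object","properties":{"commands":{"type":"array","items":{"type":"number"}},"jaw":{"type":"number"},"grip_force":{"type":"number"}},"required":["commands"]}

```bash
mkdir -p pics
cat > h.py <<'E'
import numpy as np, cv2, json
from scipy.spatial.transform import Rotation as Rn
from station import manip
def snap(n,f):
    s=manip.sense(); d=manip.snapshot(n); cv2.imwrite(f'pics/{f}.png',d['pixels'])
    if 'mount' in d:
        T=np.eye(4); T[:3,:3]=Rn.from_quat(s['tool_rot']).as_matrix(); T[:3,3]=s['tcp_pos']
        C=np.linalg.inv(T@np.array(d['mount'])); R,t=C[:3,:3],C[:3,3]
    else: R,t=np.array(d['R']),np.array(d['t'])
    np.savez(f'pics/{f}.npz',R=R,t=t,k=[d['fx'],d['fy'],d['cx'],d['cy']])
    return d
def cam(f):
    c=np.load(f'pics/{f}.npz'); return c['R'],c['t'],c['k']
def proj(f,X):
    R,t,k=cam(f); p=np.atleast_2d(X)@R.T+t; return p[:,:2]/p[:,2:]*k[:2]+k[2:]
def ray(f,u,v):
    R,t,k=cam(f); d=R.T@np.array([(u-k[2])/k[0],(v-k[3])/k[1],1]); return -R.T@t,d
def onz(f,u,v,z):
    o,d=ray(f,u,v); return o+d*(z-o[2])/d[2]
E
python3 - <<'E'
from h import *
for n in('scene','side','wrist'):
    snap(n,n+'0'); R,t,k=cam(n+'0'); print(n,-R.T@t,R[2],k)
s=manip.sense();print(s['tool_rot'],s['force'],manip.tcp_to_grasp)
E
```

```text
scene [ 0.60110565 -1.08003281  0.723054  ] [-0.04751176  0.84191367 -0.53751651] [386.67194622 386.67194622 309.55405543 193.33037061]
side [ 0.52730897 -1.11446972  1.00933781] [ 0.00574145  0.75585983 -0.65470829] [491.14349727 491.14349727 319.89247521 207.79854892]
wrist [ 0.24269824 -0.57841039  0.37308086] [-0.2575929  -0.07384479 -0.96342765] [276.25488836 276.25488836 318.82546477 200.00782729]
[ 9.89520290e-01  1.44391279e-01  3.78289344e-05 -8.67293180e-04] [0.44562514 0.21552799 0.52186457] 0.0187
```

View pics/scene0.png

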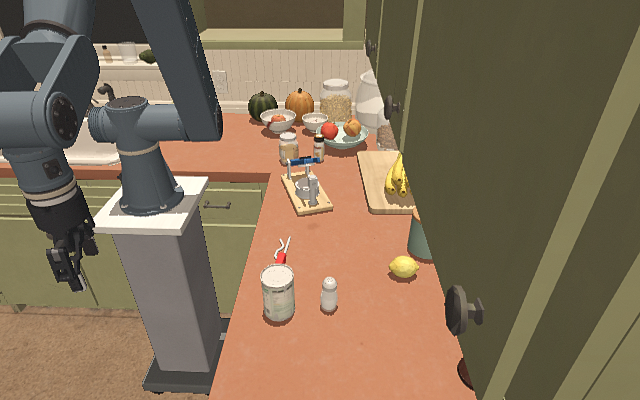

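View pics/side0.png

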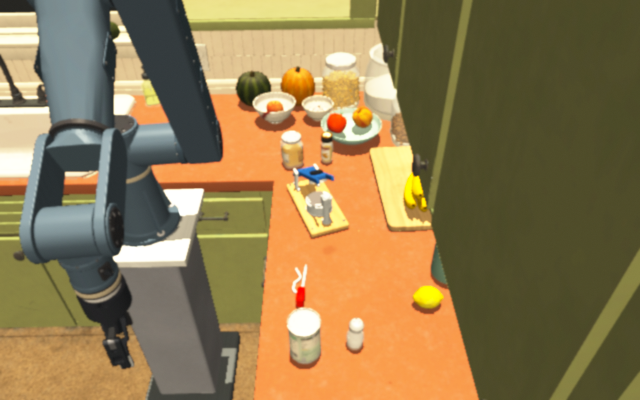

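The scene view shows the press at about (308,190), pin end towards the camera and hinge away. The clip is at (283,252), the tin at (278,292) and the shaker at (329,295). The side view shows the same layout, with the clip at (300,285) and the press at (317,205). I'll enlarge crops of the press and the clip.

Run:
```python
import cv2,numpy as np
a=cv2.imread('pics/scene0.png');b=cv2.imread('pics/side0.png')
f=lambda i,x,y,w,h,s:cv2.resize(i[y:y+h,x:x+w],None,fx=s,fy=s,interpolation=cv2.INTER_CUBIC)
# press: scene (270..340,145..220) x5 ; side (275..355,160..240)x5
A=f(a,270,145,80,60+15,5);B=f(b,275,160,80,75,5)
C=f(a,255,225,80,45,5);D=f(b,275,260,80,45,5)
cv2.imwrite('pics/crop1.png',np.vstack([np.hstack([A,B]),np.hstack([C,D])]))
```

```text
(no output)
```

View pics/crop1.png

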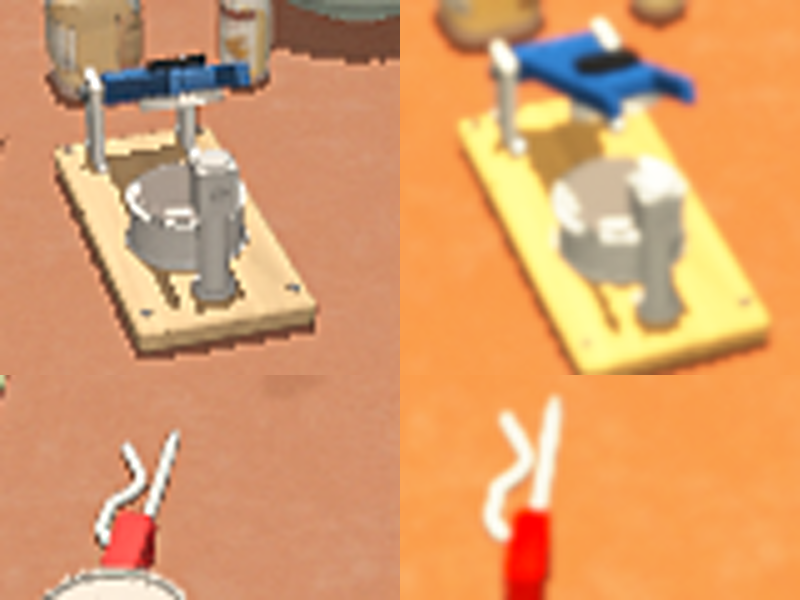

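The crops show the base-top corners, the pin top (scene (312.6,176.6), side (327,195)), the raised arm with its pad, and the clip. The clip tip is at scene (290.6,237) and side (306,264.6), with the bow on its left. I'll fit poses to these.

Run:
```python
from h import *
from scipy.optimize import least_squares
S='scene0';D='side0'
P=[(-.12,.06,.022),(-.12,-.06,.022),(.13,.06,.022),(.13,-.06,.022),(-.085,0,.123)]
obs={S:[(297.6,212),(333,206),(281,175.4),(311.6,171),(312.6,176.6)],D:[(311.4,233),(348.6,225),(287,185),(322,179),(327,195)]}
# axes: which of +-y is left: fit yaw freely (press x ~ world +y => press y ~ world -x = left)
def W(p,X): 
    return Rn.from_euler('z',p[2]).apply(X)+[p[0],p[1],0]
def res(p): return np.concatenate([(proj(f,W(p,np.array(P)))-o).ravel() for f,o in obs.items()])
r=least_squares(res,[.6,0,1.6],loss='soft_l1');print('press',r.x,'res',r.fun.round(1).reshape(-1,2).tolist())
o2={S:[(290.6,237),(285,253)],D:[(306,264.6),(303,287.4)]}
for f in o2: print([onz(f,*q,.004).round(4).tolist() for q in o2[f]])
# tin & shaker base/top
print('tin top',onz(S,278,271,.11),onz(D,304,319,.11)); print('shaker top',onz(S,329,281,.09),onz(D,356,322,.09))
print('honey top',onz(S,289,137,.11),'spice',onz(S,319,138,.105),onz(D,327,137,.105))
```

```text
press [0.52666044 0.03940361 1.89228104] res [[0.1, 0.2], [1.1, 0.2], [0.2, -1.1], [1.1, -1.2], [0.3, -0.4], [-0.7, 1.9], [0.7, 0.3], [-0.7, -0.5], [-0.9, -2.1], [-0.9, 1.2]]
[[0.4939, -0.1944, 0.004], [0.4848, -0.2653, 0.004]]
[[0.4942, -0.1922, 0.004], [0.4867, -0.273, 0.004]]
tin top [ 0.4925385  -0.44639356  0.11      ] [ 0.49421486 -0.45196287  0.11      ]
shaker top [ 0.60733426 -0.4526145   0.09      ] [ 0.61068992 -0.44795922  0.09      ]
honey top [0.44796938 0.27792287 0.11      ] spice [0.56267904 0.28332256 0.105     ] [0.56476441 0.29367478 0.105     ]
```

```bash
cat >> h.py <<'E'
def pressW(p,X): return Rn.from_euler('z',p[2]).apply(X)+[p[0],p[1],0]
def go(x,y,z,yawdeg,show=True):
    s=manip.sense(); R0=Rn.from_quat(s['tool_rot']); T=Rn.from_euler('z',yawdeg,degrees=True)*Rn.from_euler('x',180,degrees=True)
    d=R0.inv().apply(np.array([x,y,z])-s['tcp_pos']); r=(R0.inv()*T).as_rotvec(degrees=True)
    print('t',round(s['t'],2),'shift',d.round(4),'|d|',np.linalg.norm(d).round(3),'rot',r.round(2),'F',np.round(s['force'],1))
E
python3 - <<'E'
from h import *
from scipy.optimize import least_squares
p=[.52666,.0394,1.8923]
def pad(th): c,s=np.cos(th),np.sin(th); return pressW(p,[.1-.12*c+.016*s,0,.078+.12*s+.016*c])
f=lambda th:np.concatenate([(proj('scene0',pad(th[0]))-[305,157.6]).ravel(),(proj('side0',pad(th[0]))-[316.4,172.4]).ravel()])
r=least_squares(f,[.45]);print(r.x,r.fun,pad(r.x[0]))
go(.44,-.27,.28,84)
E
```

```text
[0.46877635] [ 0.69320461 -0.22172338 -0.15536843  0.13060333] [0.52660498 0.03956518 0.14648935]
t 0.15 shift [ 0.3444 -0.2401 -0.072 ] |d| 0.426 rot [ -0.08  -0.07 -67.4 ] F [0.4 0.2 0.5]
```

Call:
{"name": "step_arm", "arguments": {
  "commands": [0.034, -0.024, -0.02, 0, 0, -7, 0.069, -0.048, -0.04, 0, 0, -14, 0.103, -0.072, -0.06, 0, 0, -21, 0.138, -0.096, -0.072, 0, 0, -28, 0.172, -0.12, -0.072, 0, 0, -35, 0.207, -0.144, -0.072, 0, 0, -42, 0.241, -0.168, -0.072, 0, 0, -49, 0.276, -0.192, -0.072, 0, 0, -56, 0.31, -0.216, -0.072, 0, 0, -63, 0.344, -0.24, -0.072, 0, 0, -67],
  "jaw": 0
}}

```text
t: 1.15
tcp_pos: [0.4404, -0.269, 0.2801]
tool_rot: [0.744, 0.668, -0.0, -0.0]
force: [1.0, -0.6, 0.4]
finger_gap: 0.001
gripper_force: 0.0
```

Run:
```python
from h import *
snap('wrist','w1')
p=[.52666,.0394,1.8923]
go(*pressW(p,[-.05,0,.28]),108.4)
```

```text
t 1.2 shift [0.2643 0.0723 0.0017] |d| 0.274 rot [  0.2   -0.28 -24.29] F [1.6 2.7 0.9]
```

View pics/w1.png

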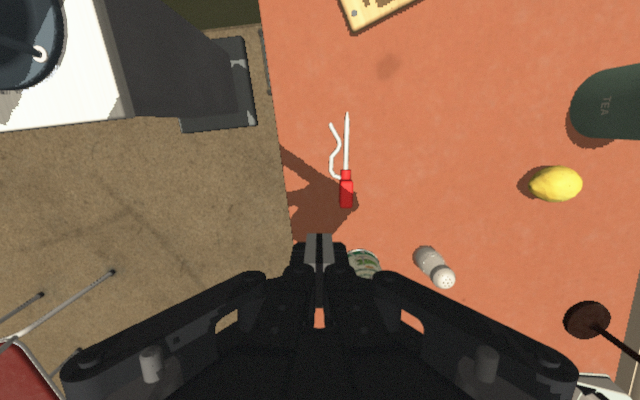

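The wrist view shows the clip: tip at (347.5,113), collar front near (346,169), grip rear at (346,207). The near corner of the press base is at (357,33). I'll go on to the press.

Call:
{"name": "step_arm", "arguments": {
  "commands": [0.026, 0.007, 0, 0, 0, -2.4, 0.053, 0.014, 0, 0, 0, -4.9, 0.079, 0.022, 0, 0, 0, -7.3, 0.106, 0.029, 0, 0, 0, -9.7, 0.132, 0.036, 0, 0, 0, -12.1, 0.159, 0.043, 0, 0, 0, -14.6, 0.185, 0.051, 0, 0, 0, -17, 0.212, 0.058, 0, 0, 0, -19.4, 0.238, 0.065, 0, 0, 0, -21.9, 0.264, 0.072, 0.002, 0, 0, -24.3]
}}

```text
t: 2.2
tcp_pos: [0.5409, -0.0154, 0.2782]
tool_rot: [0.588, 0.809, -0.0, 0.0]
force: [0.3, 0.4, -0.2]
finger_gap: -0.005
gripper_force: 0.0
```

Run:
```python
from h import *
d=snap('wrist','w2')
print([onz('w1',*q).round(4).tolist() for q in [(347.5,113,.004),(346,169,.004),(346,207,.032)]])
p=[.52666,.0394,1.8923]
P=np.array([(-.12,.06,.022),(-.12,-.06,.022),(.13,.06,.022),(.13,-.06,.022),(-.085,0,.123)])
print(proj('w2',pressW(p,P)).round(0).tolist())
```

```text
[[0.4915, -0.1901, 0.004], [0.4822, -0.2756, 0.004], [0.4751, -0.3305, 0.032]]
[[284.0, 210.0], [359.0, 209.0], [277.0, 34.0], [365.0, 33.0], [323.0, 207.0]]
```

View pics/w2.png

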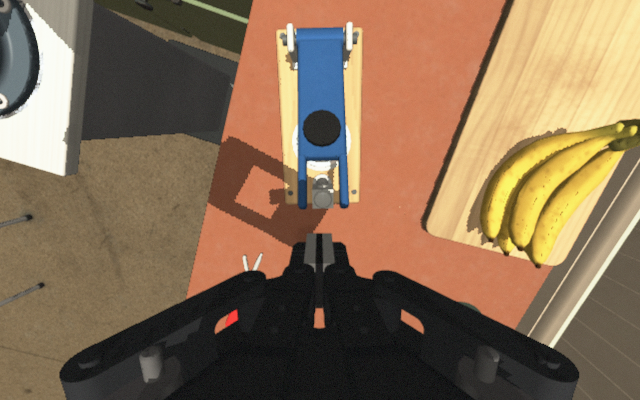

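The wrist view shows the press from above: base corners at about (284,203), (359,203), (277,30) and (362,29), pad centre at (322,128), pin cap near (322,199). I'll enlarge it to refine the pose.

Run:
```python
import cv2,numpy as np
a=cv2.imread('pics/w2.png');b=cv2.imread('pics/w1.png')
A=cv2.resize(a[160:220,265:375],None,fx=4,fy=4,interpolation=cv2.INTER_CUBIC)
B=cv2.resize(a[15:75,265:375],None,fx=4,fy=4,interpolation=cv2.INTER_CUBIC)
C=cv2.resize(b[105:225,315:375],None,fx=4,fy=4,interpolation=cv2.INTER_CUBIC)
cv2.imwrite('pics/crop2.png',np.hstack([np.vstack([A,B]),C]))
```

```text
(no output)
```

View pics/crop2.png

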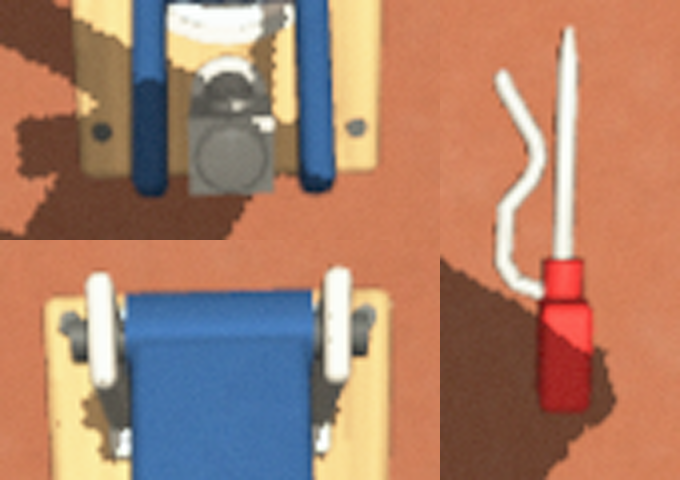

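Run:
```python
from h import *
from scipy.optimize import least_squares
P=np.array([(-.12,.06,.022),(-.12,-.06,.022),(.13,.06,.022),(.13,-.06,.022),(-.085,0,.123),(-.097,.013,.117),(-.097,-.013,.117)])
O=np.array([(285,204.5),(359.2,202.5),(275.8,29.3),(362.5,27.5),(322.7,199.5),(312.2,208.2),(333.2,208.)])
r=least_squares(lambda p:(proj('w2',pressW(p,P))-O).ravel(),[.527,.04,1.89]);print('press',r.x.round(4),np.degrees(r.x[2]),r.fun.round(1).reshape(-1,2).tolist())
p=r.x
# clip
Pc=np.array([(.124,0,.004),(.036,0,.004)]);Oc={'w1':[(347.25,112),(346,170.)],'scene0':[(290.6,237)],'side0':[(306,264.6)]}
g=lambda q:np.concatenate([(proj(f,pressW(q,Pc[:len(o)]))-o).ravel()*(1 if f=='w1' else .5) for f,o in Oc.items()])
c=least_squares(g,[.48,-.316,1.47]);print('clip',c.x.round(4),np.degrees(c.x[2]),c.fun.round(1))
print(proj('w1',pressW(c.x,[(-.022,0.01,.032),(-.022,-.01,.032),(0.022,.01,.032),(0.022,-.01,.032)])).round(1).tolist())
def pad(th): c,s=np.cos(th),np.sin(th); return pressW(p,[.1-.12*c+.016*s,0,.078+.12*s+.016*c])
t=least_squares(lambda th:(proj('w2',pad(th[0]))-[322,127.5]).ravel(),[.45]);print('th',t.x,t.fun)
for th in (.47,.3,.15,0): print(th,pad(th).round(4))
print(proj('w2',pad(.47)))
np.savez('pose.npz',press=p,clip=c.x)
x=pad(.47);go(x[0],x[1],.158,np.degrees(p[2]))
```

```text
press [0.523  0.0466 1.9054] 109.1701954921452 [[-0.5, 0.8], [0.7, 1.3], [-1.1, -1.3], [1.0, -1.5], [-0.1, 0.9], [0.0, 0.4], [0.0, 0.2]]
clip [ 0.4783 -0.3125  1.4639] 83.87768370087693 [ 0.2  0.4 -0.  -0.3 -0.3 -0.6 -0.5 -0.4]
[[340.3, 209.3], [353.1, 209.3], [340.9, 181.8], [354.0, 181.8]]
th [0.47109804] [-0.44226826  0.00190791]
0.47 [0.5229 0.0469 0.1466]
0.3 [0.5263 0.0372 0.1287]
0.15 [0.5284 0.0313 0.1118]
0 [0.5296 0.0277 0.094 ]
[[321.55804729 127.57531152]]
t 2.25 shift [6.12e-02 1.00e-04 1.20e-01] |d| 0.135 rot [ 0.11 -0.18 -0.99] F [0.7 0.5 0. ]
```

Call:
{"name": "step_arm", "arguments": {
  "commands": [0.012, 0, 0.01, 0, 0, 0, 0.024, 0, 0.024, 0, 0, -0.3, 0.036, 0, 0.038, 0, 0, -0.6, 0.048, 0, 0.052, 0, 0, -0.8, 0.06, 0, 0.066, 0, 0, -1, 0.061, 0, 0.08, 0, 0, -1, 0.061, 0, 0.092, 0, 0, -1, 0.061, 0, 0.104, 0, 0, -1, 0.061, 0, 0.114, 0, 0, -1, 0.061, 0, 0.118, 0, 0, -1]
}}

```text
t: 3.25
tcp_pos: [0.5213, 0.0415, 0.159]
tool_rot: [0.582, 0.813, -0.0, -0.001]
force: [0.0, 0.5, 0.1]
finger_gap: 0.002
gripper_force: 0.0
```

Run:
```python
from h import *
p=np.load('pose.npz')['press']
for th in (.4,.2,0): 
    c,s=np.cos(th),np.sin(th); x=pressW(p,[.1-.12*c+.016*s,0,.078+.12*s+.016*c]);go(*x,109.2)
```

```text
t 3.25 shift [-0.      0.0034  0.0195] |d| 0.02 rot [-0.1  -0.05 -0.34] F [0.  0.5 0.1]
t 3.25 shift [-0.0102  0.0035  0.0414] |d| 0.043 rot [-0.1  -0.05 -0.34] F [0.  0.5 0.1]
t 3.25 shift [-0.0157  0.0035  0.0649] |d| 0.067 rot [-0.1  -0.05 -0.34] F [0.  0.5 0.1]
```

Call:
{"name": "step_arm", "arguments": {
  "commands": [0, 0.003, 0.01, 0, 0, 0, 0, 0.003, 0.018, 0, 0, 0, -0.004, 0.003, 0.026, 0, 0, 0, -0.008, 0.003, 0.034, 0, 0, 0, -0.01, 0.003, 0.041, 0, 0, 0, -0.012, 0.003, 0.048, 0, 0, 0, -0.014, 0.003, 0.055, 0, 0, 0, -0.015, 0.003, 0.061, 0, 0, 0, -0.016, 0.003, 0.065, 0, 0, 0, -0.016, 0.003, 0.067, 0, 0, 0]
}}

```text
t: 4.25
tcp_pos: [0.5301, 0.0274, 0.0928]
tool_rot: [0.581, 0.814, 0.0, 0.0]
force: [0.8, -0.6, 2.6]
finger_gap: -0.0
gripper_force: 1.4
```

Call:
{"name": "step_arm", "arguments": {
  "commands": [0, 0, 0.001, 0, 0, 0, 0, 0, 0.002, 0, 0, 0, 0, 0, 0.003, 0, 0, 0, 0, 0, 0.004, 0, 0, 0, 0, 0, 0.005, 0, 0, 0, 0, 0, 0.005, 0, 0, 0, 0, 0, 0.005, 0, 0, 0, 0, 0, 0.005, 0, 0, 0, 0, 0, 0.005, 0, 0, 0, 0, 0, 0.005, 0, 0, 0]
}}

```text
t: 5.25
tcp_pos: [0.5298, 0.0277, 0.0881]
tool_rot: [0.581, 0.814, 0.0, -0.0]
force: [0.8, -0.9, 1.6]
finger_gap: 0.0
gripper_force: 0.8
```

Run:
```python
from h import *
a=snap('wrist','w3')['pixels'];b=snap('side','s3')['pixels'];c=snap('scene','c3')['pixels']
B=cv2.resize(b[140:240,265:365],None,fx=4,fy=4,interpolation=cv2.INTER_CUBIC)
C=cv2.resize(c[130:230,260:360],None,fx=4,fy=4,interpolation=cv2.INTER_CUBIC)
A=cv2.resize(a[50:250,120:520],None,fx=1,fy=1)
cv2.imwrite('pics/crop3.png',np.vstack([np.hstack([B,C]),np.hstack([A,A*0])]))
```

```text
(no output)
```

View pics/crop3.png

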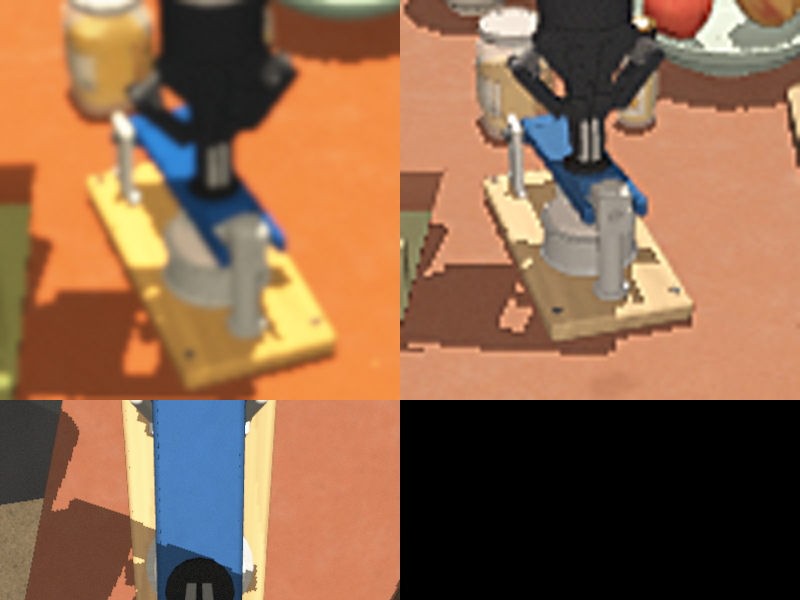

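The picture shows the fingertips on the pad, with the arm nearly down. There was no end-stop force yet, so I'll push a little further.

Call:
{"name": "step_arm", "arguments": {
  "commands": [0, 0, 0.001, 0, 0, 0, 0, 0, 0.002, 0, 0, 0, 0, 0, 0.003, 0, 0, 0, 0, 0, 0.004, 0, 0, 0, 0, 0, 0.004, 0, 0, 0, 0, 0, 0.004, 0, 0, 0, 0, 0, 0.004, 0, 0, 0, 0, 0, 0.004, 0, 0, 0, 0, 0, 0.004, 0, 0, 0, 0, 0, 0.004, 0, 0, 0]
}}

```text
t: 6.4
tcp_pos: [0.5297, 0.0278, 0.0841]
tool_rot: [0.581, 0.814, -0.0, -0.0]
force: [0.5, 0.2, 1.3]
finger_gap: 0.003
gripper_force: 0.4
```

Run:
```python
from h import *
p=np.load('pose.npz')['press']
for th in (0,.05,.1,.15):
    c,s=np.cos(th),np.sin(th); n=-.008
    X=pressW(p,[(.1-.203*c+n*s,y,.078+.203*s+n*c) for y in(.022,-.022)])
    pd=pressW(p,[.1-.12*c+.016*s,0,.078+.12*s+.016*c])
    print(th,proj('s3',X).round(1).tolist(),proj('c3',X).round(1).tolist(),pd[2].round(4))
b=snap('side','s4')['pixels'];c=snap('scene','c4')['pixels'];snap('wrist','w4')
a=cv2.imread('pics/w4.png')
B=cv2.resize(b[160:240,265:365],None,fx=4,fy=4,interpolation=cv2.INTER_CUBIC)
C=cv2.resize(c[145:225,260:360],None,fx=4,fy=4,interpolation=cv2.INTER_CUBIC)
A=cv2.resize(a[150:290,220:420],None,fx=2,fy=2)
cv2.imwrite('pics/crop4.png',np.vstack([np.hstack([B,C]),np.hstack([A,A*0])]))
```

```text
0 [[320.2, 214.1], [334.5, 210.6]] [[307.2, 193.4], [320.6, 191.2]] 0.094
0.05 [[320.2, 211.5], [334.5, 208.0]] [[307.2, 190.7], [320.6, 188.5]] 0.1
0.1 [[320.1, 208.8], [334.5, 205.2]] [[307.1, 187.9], [320.6, 185.7]] 0.1059
0.15 [[320.0, 205.9], [334.4, 202.4]] [[307.0, 185.0], [320.5, 182.8]] 0.1118
```

View pics/crop4.png

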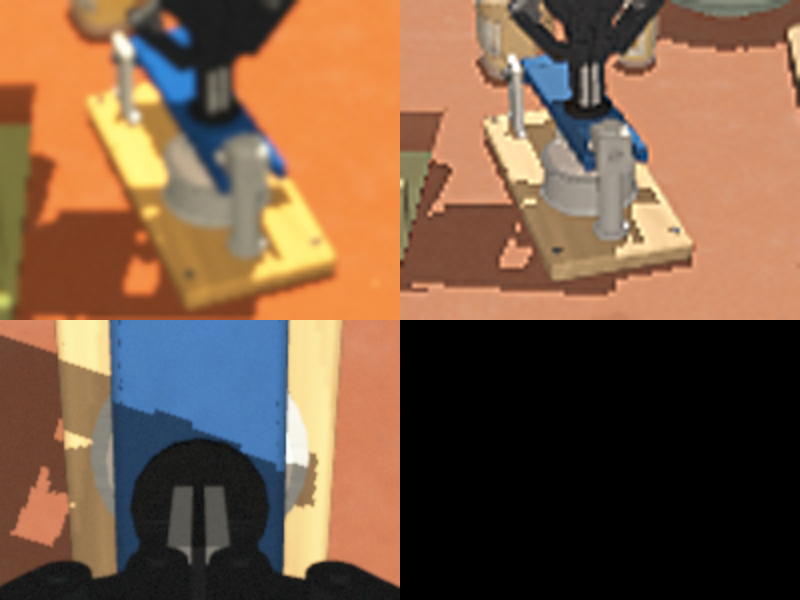

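Run:
```python
from h import *
p=np.load('pose.npz')['press']; s=manip.sense()
print('tcp px',proj('w4',s['tcp_pos']),'20mm up',proj('w4',np.array(s['tcp_pos'])+[0,0,.02]), s['finger_gap'])
for th in (0,.06,.125):
    c,q=np.cos(th),np.sin(th); X=pressW(p,[.1-.12*c+.016*q,0,.078+.12*q+.016*c])
    k=[pressW(p,[.1-(.12+e)*c+.016*q,f,.078+(.12+e)*q+.016*c]) for e,f in((-.02,0),(0,.02),(0,-.02))]
    print(th,X,proj('w4',[X]+k).round(1).tolist())
print('tilt',Rn.from_quat(s['tool_rot']).as_matrix()[:,2], s['tcp_pos'],s['force'],s['tau'])
```

```text
tcp px [[319.74087407 234.26440332]] 20mm up [[319.82147698 247.68939228]] -0.00020165592697412202
0 [0.52958888 0.02772005 0.094     ] [[319.6, 240.5], [319.5, 209.2], [286.8, 240.6], [352.4, 240.4]]
0.06 [0.52920292 0.02883023 0.10116689] [[319.6, 243.7], [319.5, 210.4], [285.4, 243.8], [353.9, 243.5]]
0.125 [0.52862638 0.03048859 0.10883613] [[319.6, 246.5], [319.5, 211.1], [283.6, 246.7], [355.6, 246.4]]
tilt [-4.85089748e-04  2.71113739e-04 -9.99999846e-01] [0.52970263 0.02776075 0.08410766] [0.3906341  0.20122332 0.14508285] [ 1.24772103e-02 -3.93886650e+01 -1.02959445e+01 -1.09254825e-02
  1.58184925e-01  3.65101798e-03]
```

Call:
{"name": "step_arm", "arguments": {
  "commands": [0, 0, 0.001, 0, 0, 0, 0, 0, 0.002, 0, 0, 0, 0, 0, 0.003, 0, 0, 0, 0, 0, 0.004, 0, 0, 0, 0, 0, 0.005, 0, 0, 0, 0, 0, 0.006, 0, 0, 0, 0, 0, 0.007, 0, 0, 0, 0, 0, 0.008, 0, 0, 0, 0, 0, 0.009, 0, 0, 0, 0, 0, 0.01, 0, 0, 0]
}}

```text
t: 7.55
tcp_pos: [0.5302, 0.0276, 0.0742]
tool_rot: [0.581, 0.814, 0.0, 0.0]
force: [0.0, -2.3, 2.6]
finger_gap: -0.001
gripper_force: 1.4
```

Run:
```python
from h import *
T=np.array([.5297,.0278,.0841])
for dz in(0,.01,.02,.03): print(dz,proj('c4',T+[0,0,dz]).round(1),proj('s4',T+[0,0,dz]).round(1))
# base/pin checks in c4/s4 with fitted press
p=np.load('pose.npz')['press']
print(proj('c4',pressW(p,[(-.12,.06,.022),(-.12,-.06,.022),(-.085,0,.123)])).round(1).tolist(),proj('s4',pressW(p,[(-.12,.06,.022),(-.12,-.06,.022),(-.085,0,.123)])).round(1).tolist())
```

```text
0 [[306.7 175.9]] [[317.6 191.6]]
0.01 [[306.6 173.2]] [[317.6 189. ]]
0.02 [[306.6 170.6]] [[317.5 186.4]]
0.03 [[306.6 167.9]] [[317.5 183.7]]
[[297.3, 210.9], [333.3, 204.7], [312.2, 175.0]] [[310.1, 233.2], [348.3, 223.4], [325.2, 194.5]]
```

Call:
{"name": "step_arm", "arguments": {
  "commands": [0, 0, 0.001, 0, 0, 0, 0, 0, 0.002, 0, 0, 0, 0, 0, 0.003, 0, 0, 0, 0, 0, 0.004, 0, 0, 0, 0, 0, 0.005, 0, 0, 0, 0, 0, 0.006, 0, 0, 0, 0, 0, 0.006, 0, 0, 0, 0, 0, 0.006, 0, 0, 0, 0, 0, 0.006, 0, 0, 0, 0, 0, 0.006, 0, 0, 0]
}}

```text
t: 8.55
tcp_pos: [0.5302, 0.0276, 0.0707]
tool_rot: [0.581, 0.814, 0.0, 0.001]
force: [-3.1, -2.5, 22.1]
finger_gap: 0.006
gripper_force: 10.8
```

The end stop has been reached: 22 N at z = 0.0707. I'll rise and back off towards the free end.

Call:
{"name": "step_arm", "arguments": {
  "commands": [0, 0, -0.02, 0, 0, 0, 0, 0, -0.05, 0, 0, 0, 0, 0, -0.08, 0, 0, 0, 0, 0, -0.11, 0, 0, 0, -0.015, 0, -0.13, 0, 0, 0, -0.035, 0, -0.135, 0, 0, 0, -0.055, 0, -0.14, 0, 0, 0, -0.075, 0, -0.145, 0, 0, 0, -0.09, 0, -0.15, 0, 0, 0, -0.1, 0, -0.15, 0, 0, 0],
  "jaw": 100
}}

```text
t: 9.55
tcp_pos: [0.5624, -0.0676, 0.2182]
tool_rot: [0.582, 0.813, 0.0, -0.0]
force: [-0.7, -0.5, 0.4]
finger_gap: 0.999
gripper_force: 0.0
```

Run:
```python
from h import *
a=snap('wrist','w5')['pixels'];b=snap('side','s5')['pixels'];c=snap('scene','c5')['pixels']
B=cv2.resize(b[170:245,275:355],None,fx=5,fy=5,interpolation=cv2.INTER_CUBIC)
C=cv2.resize(c[150:225,270:350],None,fx=5,fy=5,interpolation=cv2.INTER_CUBIC)
A=cv2.resize(a[40:265,170:470],None,fx=1,fy=1)
A=cv2.copyMakeBorder(A,0,0,0,500,cv2.BORDER_CONSTANT)
cv2.imwrite('pics/crop5.png',np.vstack([np.hstack([B,C]),A]))
p=np.load('pose.npz')['press'];s=manip.sense();print(s['tcp_pos'])
P=[(-.12,.06,.022),(-.12,-.06,.022),(-.085,0,.123),(-.097,.013,.117),(-.097,-.013,.117),(-.103,.026,.086),(-.103,-.026,.086),(-.103,-.026,.07),(-.02,0,.094),(-.02,.02,.094)]
for f in('w5','s5','c5'): print(f,proj(f,pressW(p,P)).round(1).tolist())
```

```text
[ 0.56179063 -0.06684848  0.21755809]
w5 [[274.4, 177.0], [364.7, 176.6], [319.6, 159.9], [306.3, 171.6], [333.0, 171.4], [295.7, 172.3], [343.5, 172.1], [342.3, 169.8], [319.3, 89.8], [298.9, 89.9]]
s5 [[310.1, 233.2], [348.3, 223.4], [325.2, 194.5], [322.3, 199.7], [330.9, 197.6], [318.9, 210.3], [335.8, 206.1], [335.7, 210.3], [317.5, 189.1], [311.2, 190.5]]
c5 [[297.3, 210.9], [333.3, 204.7], [312.2, 175.0], [309.3, 179.1], [317.3, 177.9], [305.9, 189.3], [321.8, 186.7], [321.8, 191.0], [306.6, 173.3], [300.8, 174.2]]
```

View pics/crop5.png

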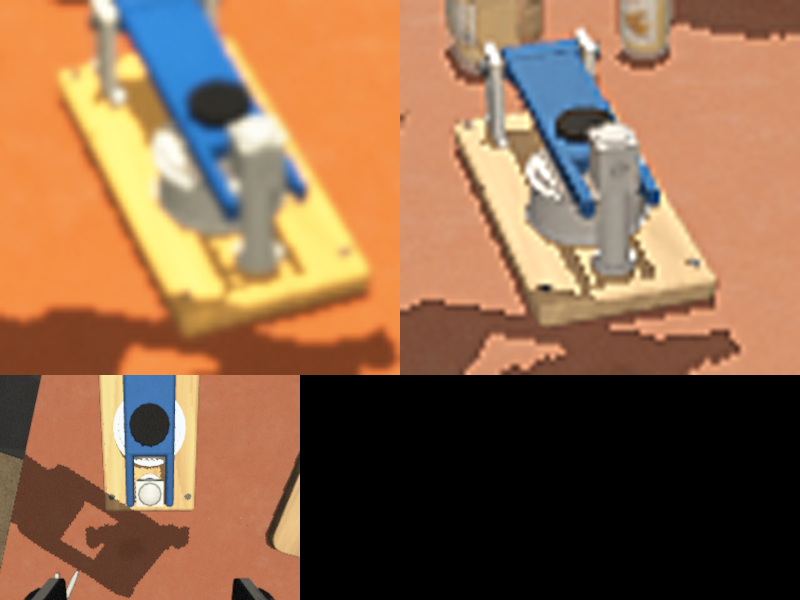

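The arm is down in the fork; the tine ends match the prediction for angle 0. The fitted press pose agrees within about 1–2 px: pin cap at wrist (320,159), near edge at v=175. Next is the clip.

Run:
```python
from h import *
go(.4783,-.3125,.12,83.9)
```

```text
t 9.7 shift [-0.2056 -0.1583  0.0974] |d| 0.277 rot [-0.09 -0.08 24.96] F [-0.2 -0.3 -0.6]
```

Call:
{"name": "step_arm", "arguments": {
  "commands": [-0.026, -0.02, 0.005, 0, 0, 3, -0.052, -0.04, 0.01, 0, 0, 6, -0.078, -0.06, 0.015, 0, 0, 9, -0.104, -0.08, 0.02, 0, 0, 12, -0.13, -0.1, 0.03, 0, 0, 16, -0.155, -0.12, 0.045, 0, 0, 20, -0.18, -0.14, 0.06, 0, 0, 23, -0.2, -0.153, 0.08, 0, 0, 25, -0.206, -0.158, 0.09, 0, 0, 25, -0.206, -0.158, 0.097, 0, 0, 25],
  "jaw": 50
}}

```text
t: 10.7
tcp_pos: [0.4789, -0.3125, 0.12]
tool_rot: [0.744, 0.668, 0.0, -0.001]
force: [-0.7, 1.0, 0.8]
finger_gap: 0.501
gripper_force: 0.0
```

Run:
```python
from h import *
a=snap('wrist','w6')['pixels'].astype(int)
m=((a[...,2]>130)&(a[...,1]<60)&(a[...,0]<70)).astype(np.uint8)
n,l,st,ce=cv2.connectedComponentsWithStats(m); 
for i in range(1,n):
    if st[i,4]>40: print(st[i],ce[i], cv2.minAreaRect(np.argwhere(l==i)[:,::-1].astype(np.float32)))
c=np.load('pose.npz')['clip']
print(proj('w6',pressW(c,[(.022,.01,.032),(.022,-.01,.032),(-.022,0,.032),(.124,0,.004),(.036,0,.004),(.036,.008,.004),(.036,-.008,.004)])).round(1).tolist())
w=(a.min(2)>170)&(np.arange(640)[None]>250)&(np.arange(640)[None]<400)
ys=np.argwhere(w); 
for v in range(0,200,6):
    u=ys[ys[:,0]==v][:,1]
    if len(u): print(v,u.min(),u.max(),len(u))
go(c[0],c[1],.02,np.degrees(c[2]))
```

```text
[309 156  21  62 829] [317.95054282 194.07720145] ((319.0, 186.5), (20.0, 61.0), 0.0)
[[308.8, 175.5], [330.3, 175.6], [319.5, 220.2], [319.7, 61.8], [319.6, 157.0], [311.7, 157.0], [327.5, 157.0]]
66 317 320 4
72 316 321 6
78 316 322 7
84 290 322 13
90 293 322 14
96 296 321 13
102 300 321 13
108 303 321 13
114 305 321 12
120 303 321 13
126 300 321 13
132 295 321 13
138 293 321 12
144 293 321 12
150 293 321 11
156 293 320 9
162 295 300 6
168 302 310 9
t 10.75 shift [-0.0016 -0.      0.0994] |d| 0.099 rot [-0.16 -0.18  0.04] F [ 0.5  0.5 -1.6]
```

Call:
{"name": "step_arm", "arguments": {
  "commands": [0, 0, 0.01, 0, 0, 0, 0, 0, 0.02, 0, 0, 0, 0, 0, 0.032, 0, 0, 0, 0, 0, 0.044, 0, 0, 0, 0, 0, 0.056, 0, 0, 0, 0, 0, 0.068, 0, 0, 0, 0, 0, 0.08, 0, 0, 0, 0, 0, 0.09, 0, 0, 0, 0, 0, 0.098, 0, 0, 0, 0, 0, 0.1, 0, 0, 0]
}}

```text
t: 11.75
tcp_pos: [0.4791, -0.3127, 0.02]
tool_rot: [0.744, 0.668, -0.0, -0.001]
force: [0.1, -0.7, -0.7]
finger_gap: 0.503
gripper_force: 0.0
```

Call:
{"name": "step_arm", "arguments": {
  "commands": [0, 0, 0.002, 0, 0, 0, 0, 0, 0.004, 0, 0, 0, 0, 0, 0.006, 0, 0, 0, 0, 0, 0.008, 0, 0, 0, 0, 0, 0.01, 0, 0, 0, 0, 0, 0.012, 0, 0, 0, 0, 0, 0.014, 0, 0, 0, 0, 0, 0.015, 0, 0, 0, 0, 0, 0.015, 0, 0, 0, 0, 0, 0.015, 0, 0, 0]
}}

```text
t: 12.75
tcp_pos: [0.4796, -0.3131, 0.0062]
tool_rot: [0.744, 0.669, 0.0, -0.0]
force: [0.6, -0.1, 0.4]
finger_gap: 0.499
gripper_force: 0.0
```

Call:
{"name": "step_arm", "arguments": {
  "commands": [0, 0, 0.001, 0, 0, 0, 0, 0, 0.002, 0, 0, 0, 0, 0, 0.003, 0, 0, 0, 0, 0, 0.004, 0, 0, 0, 0, 0, 0.005, 0, 0, 0, 0, 0, 0.006, 0, 0, 0, 0, 0, 0.007, 0, 0, 0, 0, 0, 0.007, 0, 0, 0, 0, 0, 0.007, 0, 0, 0, 0, 0, 0.007, 0, 0, 0]
}}

```text
t: 13.75
tcp_pos: [0.4796, -0.3131, -0.0008]
tool_rot: [0.744, 0.669, 0.0, 0.0]
force: [-0.0, 0.1, -0.3]
finger_gap: 0.499
gripper_force: 0.0
```

Call:
{"name": "step_arm", "arguments": {
  "commands": [0, 0, 0.001, 0, 0, 0, 0, 0, 0.002, 0, 0, 0, 0, 0, 0.003, 0, 0, 0, 0, 0, 0.004, 0, 0, 0, 0, 0, 0.005, 0, 0, 0, 0, 0, 0.006, 0, 0, 0, 0, 0, 0.007, 0, 0, 0, 0, 0, 0.007, 0, 0, 0, 0, 0, 0.007, 0, 0, 0, 0, 0, 0.007, 0, 0, 0]
}}

```text
t: 14.75
tcp_pos: [0.4796, -0.3131, -0.0078]
tool_rot: [0.744, 0.669, -0.0, 0.0]
force: [-0.3, -0.8, -0.5]
finger_gap: 0.502
gripper_force: 0.0
```

Call:
{"name": "step_arm", "arguments": {
  "commands": [0, 0, 0.001, 0, 0, 0, 0, 0, 0.002, 0, 0, 0, 0, 0, 0.003, 0, 0, 0, 0, 0, 0.004, 0, 0, 0, 0, 0, 0.005, 0, 0, 0, 0, 0, 0.006, 0, 0, 0, 0, 0, 0.007, 0, 0, 0, 0, 0, 0.008, 0, 0, 0, 0, 0, 0.008, 0, 0, 0, 0, 0, 0.008, 0, 0, 0]
}}

```text
t: 15.75
tcp_pos: [0.4796, -0.3131, -0.0158]
tool_rot: [0.744, 0.669, -0.0, -0.0]
force: [-1.3, -0.0, 0.1]
finger_gap: 0.496
gripper_force: 0.0
```

Call:
{"name": "step_arm", "arguments": {
  "commands": [0, 0, 0.002, 0, 0, 0, 0, 0, 0.003, 0, 0, 0, 0, 0, 0.003, 0, 0, 0, 0, 0, 0.003, 0, 0, 0, 0, 0, 0.003, 0, 0, 0, 0, 0, 0.003, 0, 0, 0, 0, 0, 0.003, 0, 0, 0, 0, 0, 0.003, 0, 0, 0, 0, 0, 0.003, 0, 0, 0, 0, 0, 0.003, 0, 0, 0],
  "jaw": 0,
  "grip_force": 70
}}

```text
t: 16.75
tcp_pos: [0.4797, -0.3133, -0.0183]
tool_rot: [0.744, 0.669, -0.0, 0.0]
force: [-1.1, -0.2, 5.5]
finger_gap: 0.22
gripper_force: 69.0
```

Call:
{"name": "step_arm", "arguments": {
  "commands": [0, 0, -0.005, 0, 0, 0, 0, 0, -0.015, 0, 0, 0, 0, 0, -0.03, 0, 0, 0, 0, 0, -0.045, 0, 0, 0, 0, 0, -0.06, 0, 0, 0, 0, 0, -0.075, 0, 0, 0, 0, 0, -0.09, 0, 0, 0, 0, 0, -0.105, 0, 0, 0, 0, 0, -0.115, 0, 0, 0, 0, 0, -0.12, 0, 0, 0]
}}

```text
t: 17.75
tcp_pos: [0.4802, -0.3136, 0.1031]
tool_rot: [0.744, 0.669, 0.0, 0.001]
force: [0.4, -0.0, -1.7]
finger_gap: 0.222
gripper_force: 68.3
```

Run:
```python
from h import *
a=snap('wrist','w7')['pixels'].astype(int); s=manip.sense()
R=Rn.from_quat(s['tool_rot']).as_matrix();t=np.array(s['tcp_pos']);print(t,s['finger_gap'],s['gripper_force'],s['force'])
for zo in(.0223,.018):
    print(zo,proj('w7',[t+R@np.array([x,0,-zo]) for x in(.124,.08,.036)]).round(1).tolist())
w=(a.min(2)>120)
for v in range(0,240,8):
    u=np.where(w[v,270:345])[0]+270
    r=np.where((a[v,:,2]>110)&(a[v,:,1]<50)&(a[v,:,0]<60))[0]; r=r[(r>280)&(r<360)]
    print(v,u.tolist() if len(u)<30 else (u.min(),u.max()),(r.min(),r.max()) if len(r) else '')
b=cv2.resize(cv2.imread('pics/w7.png')[20:270,200:440],None,fx=2.4,fy=2.4);cv2.imwrite('pics/crop7.png',b)
```

```text
[ 0.48021908 -0.31363281  0.1031716 ] 0.2212545610239961 68.32075953483582 [ 0.79745659 -0.31826932 -0.90303009]
0.0223 [[321.4, -5.5], [321.1, 99.1], [320.9, 186.9]]
0.018 [[321.3, -1.3], [321.1, 99.8], [320.8, 185.2]]
0 [312, 313, 314, 315, 316, 317, 318, 319, 320, 321] 
8 [311, 312, 313, 314, 315, 316, 317, 318, 319, 320, 321, 322] 
16 [310, 311, 312, 313, 314, 315, 316, 317, 318, 319, 320, 321, 322, 323, 324] 
24 [309, 310, 311, 312, 313, 314, 315, 316, 317, 318, 319, 320, 321, 322, 323, 324, 325] 
32 [309, 310, 311, 312, 313, 314, 315, 316, 317, 318, 319, 320, 321, 322, 323, 324, 325] 
40 [270, 271, 309, 310, 311, 312, 313, 314, 315, 316, 317, 318, 319, 320, 321, 322, 323, 324, 325] 
48 [270, 271, 272, 273, 274, 275, 309, 310, 311, 312, 313, 314, 315, 316, 317, 318, 319, 320, 321, 322, 323, 324, 325] 
56 [270, 271, 272, 273, 274, 275, 276, 277, 278, 279, 280, 310, 311, 312, 313, 314, 315, 316, 317, 318, 319, 320, 321, 322, 323, 324, 325] 
64 (np.int64(270), np.int64(325)) 
72 (np.int64(274), np.int64(325)) 
80 (np.int64(278), np.int64(325)) 
88 (np.int64(283), np.int64(325)) 
96
[... 635 characters left out ...]
 272, 273, 274, 277, 278, 279, 311, 312, 313, 314, 315, 316, 317, 318, 319, 320, 321, 322, 323, 324, 325] 
176 [270, 271, 272, 273, 274, 275, 311, 312, 313, 314, 315, 316, 317, 318, 319, 320, 321, 322, 323, 324, 325] 
184 [270, 271, 272, 273, 274, 312, 313, 314, 315, 316, 317, 318, 319, 320, 321, 322, 323, 324] (np.int64(310), np.int64(327))
192 [272, 273, 274, 275, 276, 277, 278, 279] (np.int64(304), np.int64(333))
200 [278, 279, 280, 281, 282, 283, 284] (np.int64(304), np.int64(333))
208 [289, 291, 293, 294, 295, 296, 297, 298, 299, 300, 301, 302] (np.int64(305), np.int64(332))
216 [] (np.int64(308), np.int64(330))
224 [] (np.int64(303), np.int64(333))
232 [] (np.int64(298), np.int64(338))
```

Run:
```python
from h import *
from scipy.optimize import least_squares
a=cv2.imread('pics/w5.png').astype(int)
for v in (160,168): print(v,[tuple(a[v,u]) for u in range(298,344,1)] if 0 else [int(a[v,u,0]) for u in range(292,348)])
print('col320',[a[v,320].tolist() for v in range(140,182,2)])
P=np.array([(-.12,.06,.022),(-.12,-.06,.022),(.13,.06,.022),(.13,-.06,.022),(-.085,0,.123),(-.097,.013,.117),(-.097,-.013,.117)])
O=np.array([(285,204.5),(359.2,202.5),(275.8,29.3),(362.5,27.5),(322.7,199.5),(312.2,208.2),(333.2,208.)])
i5=[0,1,4,5,6];O5=np.array([(276,175),(365,175),(320,159),(308,172.5),(333,172.5)])
f=lambda p:np.concatenate([(proj('w2',pressW(p,P))-O).ravel(),(proj('w5',pressW(p,P[i5]))-O5).ravel()])
r=least_squares(f,[.523,.0466,1.905],loss='soft_l1');print(r.x,np.degrees(r.x[2]),r.fun[14:].round(1).reshape(-1,2).tolist())
r5=least_squares(lambda q:(proj('w5',pressW([q[0],q[1],r.x[2]],P[i5]))-O5).ravel(),[.523,.0466]);print(r5.x)
# leg in tool frame
s=manip.sense();R=Rn.from_quat(s['tool_rot']).as_matrix();t=np.array(s['tcp_pos'])
for q in((318,180),(317,30)):
    o,d=ray('w7',*q);o=R.T@(o-t);d=R.T@d;print(o+d*(-.0223-o[2])/d[2])
```

```text
160 [145, 142, 142, 118, 122, 139, 150, 159, 168, 159, 144, 107, 93, 104, 212, 222, 158, 168, 207, 216, 221, 222, 227, 229, 230, 233, 236, 237, 237, 236, 232, 231, 228, 224, 221, 219, 218, 202, 155, 198, 231, 161, 65, 67, 117, 145, 159, 163, 165, 155, 143, 111, 131, 141, 140, 139]
168 [104, 116, 114, 112, 117, 132, 150, 156, 161, 162, 149, 118, 112, 134, 189, 225, 232, 230, 231, 225, 183, 133, 152, 173, 186, 194, 199, 203, 205, 195, 194, 187, 169, 144, 140, 194, 229, 232, 232, 238, 239, 160, 67, 66, 114, 143, 154, 159, 162, 152, 139, 123, 132, 139, 139, 135]
col320 [[249, 251, 247], [220, 225, 220], [129, 140, 143], [176, 193, 191], [166, 181, 188], [241, 249, 247], [243, 249, 247], [238, 247, 247], [238, 247, 247], [237, 247, 248], [237, 246, 248], [230, 242, 244], [224, 236, 239], [211, 228, 231], [205, 220, 226], [150, 164, 169], [142, 215, 246], [116, 175, 220], [75, 106, 164], [88, 120, 195], [84, 120, 196]]
[0.5231013  0.04694425 1.90763036] 109.2991683601154 [[-1.3, 1.9], [0.1, 1.2], [0.0, 0.6], [-1.3, -1.2], [0.4, -1.4]]
[0.52346835 0.04713336]
[ 0.0397385  -0.00153253 -0.0223    ]
[ 0.1099518  -0.00197752 -0.0223    ]
```

```bash
cat >> h.py <<'E'
PR=[.5231,.0468,np.radians(109.23)]
def tgt(xtip,z=.0777,dy=0):  # leg tip at press x = xtip, press y = dy
    psi=np.radians(108.87); A=np.array([[np.cos(psi),np.sin(psi)],[np.sin(psi),-np.cos(psi)]]) # tool x,y cols
    tip=pressW(PR,[xtip,dy,0])[:2]; q=tip-A@np.array([.126,-.0021]); go(q[0],q[1],z,108.87)
E
python3 -c "
from h import *
tgt(-.117);tgt(-.127,.0997)"
```

```text
t 17.8 shift [0.1439 0.1094 0.0255] |d| 0.183 rot [  0.11   0.13 -24.96] F [ 0.8 -0.3 -0.9]
t 17.8 shift [0.1348 0.1138 0.0035] |d| 0.176 rot [  0.11   0.13 -24.96] F [ 0.8 -0.3 -0.9]
```

Call:
{"name": "step_arm", "arguments": {
  "commands": [0.008, 0.011, 0, 0, 0, -3, 0.02, 0.025, 0, 0, 0, -6, 0.035, 0.04, 0, 0, 0, -9, 0.05, 0.055, 0, 0, 0, -12, 0.07, 0.07, 0, 0, 0, -15, 0.09, 0.085, 0.001, 0, 0, -18, 0.108, 0.098, 0.002, 0, 0, -21, 0.122, 0.107, 0.003, 0, 0, -24, 0.132, 0.113, 0.0035, 0, 0, -25, 0.135, 0.114, 0.0035, 0, 0, -25]
}}

```text
t: 18.8
tcp_pos: [0.6077, -0.1896, 0.0971]
tool_rot: [0.581, 0.814, -0.0, -0.0]
force: [-0.5, -0.3, -0.7]
finger_gap: 0.223
gripper_force: 68.3
```

Run:
```python
from h import *
tgt(-.117)
a=snap('wrist','w8')['pixels'].astype(int)
print(proj('w8',pressW(PR,[(-.085,0,.123),(-.097,.013,.117),(-.097,-.013,.117),(-.097,0,.1),(-.12,.06,.022),(-.12,-.06,.022)])).round(1).tolist())
b=cv2.resize(a.astype(np.uint8)[0:200,200:440],None,fx=3,fy=3,interpolation=cv2.INTER_CUBIC);cv2.imwrite('pics/crop8.png',b)
```

```text
t 18.8 shift [ 0.008  -0.0008  0.0194] |d| 0.021 rot [-0.03 -0.04  0.15] F [-0.5 -0.3 -0.7]
[[313.7, -132.4], [283.7, -83.6], [344.6, -83.9], [314.8, -58.4], [239.7, 41.2], [393.4, 40.6]]
```

View pics/crop8.png

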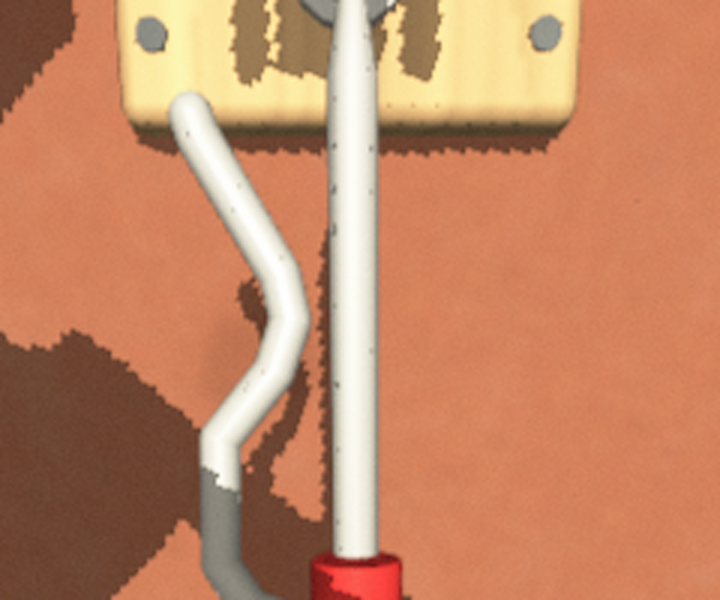

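The close view shows the leg at u≈317–318, running parallel to the base and centred on it. The base corners are at (242,40) and (392,40), the pin foot at 316.7 and the bow on the left. I'll line up the height, then insert.

Call:
{"name": "step_arm", "arguments": {
  "commands": [0, -0.001, 0.003, 0, 0, 0, 0, -0.001, 0.006, 0, 0, 0, 0, -0.001, 0.01, 0, 0, 0, 0, -0.001, 0.014, 0, 0, 0, 0, -0.001, 0.017, 0, 0, 0, 0, -0.001, 0.0195, 0, 0, 0, 0, -0.001, 0.0195, 0, 0, 0, 0.003, -0.001, 0.0195, 0, 0, 0, 0.006, -0.001, 0.0195, 0, 0, 0, 0.008, -0.001, 0.0195, 0, 0, 0]
}}

```text
t: 19.85
tcp_pos: [0.6036, -0.1832, 0.0784]
tool_rot: [0.581, 0.814, 0.0, -0.0]
force: [-0.5, 0.6, -1.0]
finger_gap: 0.22
gripper_force: 68.3
```

Run:
```python
from h import *
tgt(-.097);tgt(-.007)
a=snap('scene','c9')['pixels'];b=snap('side','s9')['pixels']
# hole predicted vs tip predicted
s=manip.sense();R=Rn.from_quat(s['tool_rot']).as_matrix();t=np.array(s['tcp_pos'])
T=t+R@np.array([.126,-.0021,-.0223]);h=pressW(PR,[-.097,0,.1]);print(T,h)
for f in('c9','s9'): print(f,'tip',proj(f,T).round(1),'hole',proj(f,h).round(1))
```

```text
t 19.85 shift [0.0207 0.0009 0.0007] |d| 0.021 rot [ 0.   -0.    0.05] F [-0.5  0.6 -1. ]
t 19.85 shift [0.1107 0.0004 0.0007] |d| 0.111 rot [ 0.   -0.    0.05] F [-0.5  0.6 -1. ]
[ 0.56076037 -0.06466311  0.10070611] [ 0.55504802 -0.04478779  0.1       ]
c9 tip [[315.  186.3]] hole [[313.4 183.2]]
s9 tip [[328.9 207.5]] hole [[326.7 203.1]]
```

Call:
{"name": "step_arm", "arguments": {
  "commands": [0.005, 0.001, 0.0005, 0, 0, 0, 0.01, 0.001, 0.0005, 0, 0, 0, 0.015, 0.001, 0.0005, 0, 0, 0, 0.02, 0.001, 0.0005, 0, 0, 0, 0.024, 0.001, 0.0005, 0, 0, 0, 0.028, 0.001, 0.0005, 0, 0, 0, 0.032, 0.001, 0.0005, 0, 0, 0, 0.036, 0.001, 0.0005, 0, 0, 0, 0.04, 0.001, 0.0005, 0, 0, 0, 0.042, 0.001, 0.0005, 0, 0, 0]
}}

```text
t: 20.95
tcp_pos: [0.5908, -0.1432, 0.0777]
tool_rot: [0.581, 0.814, -0.0, -0.0]
force: [0.5, -0.8, -1.0]
finger_gap: 0.215
gripper_force: 68.3
```

Call:
{"name": "step_arm", "arguments": {
  "commands": [0.004, 0, 0, 0, 0, 0, 0.008, 0, 0, 0, 0, 0, 0.012, 0, 0, 0, 0, 0, 0.016, 0, 0, 0, 0, 0, 0.02, 0, 0, 0, 0, 0, 0.024, 0, 0, 0, 0, 0, 0.028, 0, 0, 0, 0, 0, 0.032, 0, 0, 0, 0, 0, 0.035, 0, 0, 0, 0, 0, 0.036, 0, 0, 0, 0, 0]
}}

```text
t: 21.95
tcp_pos: [0.5776, -0.1092, 0.0773]
tool_rot: [0.581, 0.814, -0.001, -0.002]
force: [-3.7, -3.8, -0.9]
finger_gap: 0.216
gripper_force: 68.6
```

Call:
{"name": "step_arm", "arguments": {
  "commands": [0.003, 0, 0, 0, 0, 0, 0.006, 0, 0, 0, 0, 0, 0.009, 0, 0, 0, 0, 0, 0.012, 0, 0, 0, 0, 0, 0.015, 0, 0, 0, 0, 0, 0.018, 0, 0, 0, 0, 0, 0.021, 0, 0, 0, 0, 0, 0.024, 0, 0, 0, 0, 0, 0.026, 0, 0, 0, 0, 0, 0.027, 0, 0, 0, 0, 0]
}}

```text
t: 22.95
tcp_pos: [0.5698, -0.0829, 0.0775]
tool_rot: [0.582, 0.813, 0.0, -0.001]
force: [-3.7, -0.7, -0.7]
finger_gap: 0.224
gripper_force: 68.5
```

Run:
```python
from h import *
tgt(-.009)
snap('wrist','w10')
print(proj('w10',pressW(PR,[(-.097,0.013,.117),(-.097,-.013,.117)])).round(1).tolist())
a=cv2.imread('pics/w10.png').astype(int)
print([(v,a[v,318].tolist()) for v in range(120,200,4)])
```

```text
t 22.95 shift [ 0.0028 -0.0001 -0.0002] |d| 0.003 rot [-0.06 -0.12  0.01] F [-3.7 -0.7 -0.7]
[[288.7, 185.5], [344.3, 185.2]]
[(120, [237, 246, 248]), (124, [237, 246, 248]), (128, [236, 245, 248]), (132, [222, 233, 232]), (136, [170, 186, 192]), (140, [243, 250, 250]), (144, [247, 252, 251]), (148, [243, 250, 251]), (152, [244, 251, 252]), (156, [243, 250, 251]), (160, [243, 250, 251]), (164, [243, 250, 251]), (168, [234, 245, 247]), (172, [232, 243, 245]), (176, [220, 233, 237]), (180, [211, 225, 229]), (184, [186, 203, 208]), (188, [27, 29, 118]), (192, [75, 84, 250]), (196, [72, 82, 249])]
```

Call:
{"name": "step_arm", "arguments": {
  "commands": [0.001, 0, 0, 0, 0, 0, 0.002, 0, 0, 0, 0, 0, 0.003, 0, 0, 0, 0, 0, 0.004, 0, 0, 0, 0, 0, 0.005, 0, 0, 0, 0, 0, 0.005, 0, 0, 0, 0, 0, 0.005, 0, 0, 0, 0, 0, 0.005, 0, 0, 0, 0, 0, 0.005, 0, 0, 0, 0, 0, 0.005, 0, 0, 0, 0, 0]
}}

```text
t: 24.0
tcp_pos: [0.5696, -0.0797, 0.0779]
tool_rot: [0.581, 0.814, 0.0, 0.001]
force: [-2.1, -3.1, 0.6]
finger_gap: 0.223
gripper_force: 68.5
```

Call:
{"name": "step_arm", "arguments": {
  "commands": [0.001, 0, 0, 0, 0, 0, 0.002, 0, 0, 0, 0, 0, 0.003, 0, 0, 0, 0, 0, 0.003, 0, 0, 0, 0, 0, 0.003, 0, 0, 0, 0, 0, 0.003, 0, 0, 0, 0, 0, 0.003, 0, 0, 0, 0, 0, 0.003, 0, 0, 0, 0, 0, 0.003, 0, 0, 0, 0, 0, 0.003, 0, 0, 0, 0, 0]
}}

```text
t: 25.0
tcp_pos: [0.5697, -0.0797, 0.0782]
tool_rot: [0.581, 0.814, -0.001, 0.003]
force: [-2.1, -10.8, -1.2]
finger_gap: 0.219
gripper_force: 68.5
```

Run:
```python
from h import *
a=snap('wrist','w11')['pixels'].astype(int)
print([(v,a[v,318].tolist()) for v in range(176,204,2)])
print(proj('w11',pressW(PR,[(-.097,0.013,.117),(-.097,-.013,.117),(-.097,0,.108)])).round(1).tolist()); tgt(-.009)
```

```text
[(176, [230, 242, 245]), (178, [231, 241, 245]), (180, [229, 240, 243]), (182, [223, 236, 239]), (184, [217, 230, 234]), (186, [218, 230, 234]), (188, [185, 202, 206]), (190, [148, 161, 166]), (192, [187, 204, 248]), (194, [76, 83, 249]), (196, [73, 85, 249]), (198, [77, 84, 250]), (200, [75, 82, 249]), (202, [71, 79, 245])]
[[287.3, 192.2], [342.4, 192.0], [315.1, 187.7]]
t 25.05 shift [-0.0002 -0.001   0.0005] |d| 0.001 rot [0.09 0.35 0.12] F [ -3.2 -11.9  -1.1]
```

The collar is against the pin head: 11 N axial with no further motion, and the position matches the prediction. I'll relieve the push, then release.

Call:
{"name": "step_arm", "arguments": {
  "commands": [-0.001, 0, 0, 0, 0, 0, -0.002, 0, 0, 0, 0, 0, -0.002, 0, 0, 0, 0, 0, -0.002, 0, 0, 0, 0, 0, -0.002, 0, 0, 0, 0, 0, -0.002, 0, 0, 0, 0, 0, -0.002, 0, 0, 0, 0, 0, -0.002, 0, 0, 0, 0, 0, -0.002, 0, 0, 0, 0, 0, -0.002, 0, 0, 0, 0, 0]
}}

```text
t: 26.05
tcp_pos: [0.5696, -0.0797, 0.078]
tool_rot: [0.581, 0.814, -0.0, 0.001]
force: [-2.4, -6.2, -0.5]
finger_gap: 0.218
gripper_force: 68.5
```

Call:
{"name": "step_arm", "arguments": {
  "commands": [0, 0, 0, 0, 0, 0, 0, 0, 0, 0, 0, 0, 0, 0, 0, 0, 0, 0, 0, 0, 0, 0, 0, 0, 0, 0, 0, 0, 0, 0, 0, 0, 0, 0, 0, 0, 0, 0, 0, 0, 0, 0, 0, 0, 0, 0, 0, 0, 0, 0, 0, 0, 0, 0, 0, 0, 0, 0, 0, 0],
  "jaw": 80
}}

```text
t: 27.05
tcp_pos: [0.5687, -0.0784, 0.0777]
tool_rot: [0.581, 0.814, 0.0, -0.0]
force: [0.3, -0.2, -1.0]
finger_gap: 0.799
gripper_force: 0.0
```

Call:
{"name": "step_arm", "arguments": {
  "commands": [0, 0, -0.01, 0, 0, 0, 0, 0, -0.025, 0, 0, 0, 0, 0, -0.04, 0, 0, 0, 0, 0, -0.06, 0, 0, 0, 0, 0, -0.08, 0, 0, 0, 0, 0, -0.1, 0, 0, 0, -0.005, 0, -0.12, 0, 0, 0, -0.015, 0, -0.135, 0, 0, 0, -0.025, 0, -0.145, 0, 0, 0, -0.03, 0, -0.15, 0, 0, 0]
}}

```text
t: 28.05
tcp_pos: [0.5793, -0.1078, 0.2293]
tool_rot: [0.582, 0.813, 0.0, 0.001]
force: [-0.1, 1.5, 0.1]
finger_gap: 0.797
gripper_force: 0.0
```

Run:
```python
from h import *
a=snap('wrist','w12')['pixels'];print(manip.sense()['t'],manip.sense()['force'])
print(proj('w12',pressW(PR,[(-.097,0,.1),(-.085,0,.123),(-.103,.026,.086),(-.103,-.026,.086),(-.12,.06,.022),(-.133,0,.128),(-.009,0,.1),(-.02,0,.094)])).round(1).tolist())
np.save('a.npy',a)
b=a[0:250,200:440];cv2.imwrite('pics/crop12.png',cv2.resize(b,None,fx=2.4,fy=2.4,interpolation=cv2.INTER_CUBIC))
```

```text
28.1 [ 0.01733805 -0.66741726  0.42810705]
[[316.8, 124.6], [316.5, 111.5], [292.9, 130.4], [340.9, 130.1], [271.9, 142.6], [316.9, 163.4], [316.1, 28.0], [316.2, 42.8]]
```

Run:
```python
from h import *
a=np.load('a.npy').astype(int)
def cl(p):
    b,g,r=p
    if b>g+30 and b>r+40:return 'B'
    if r>110 and g<70 and b<70 and r>g+70:return 'R'
    if max(p)<45:return 'k'
    if min(p)>150 :return '#'
    if max(p)-min(p)<30:return '+'
    return '.'
for v in range(20,200,3): print(v,''.join(cl(a[v,u]) for u in range(262,370,2)))
for x,y in((-.058,.007),(-.058,.011),(-.058,.015),(-.058,0)): print(x,y,proj('w12',pressW(PR,[x,y,.1])).round(1))
```

```text
20 ....######...#+BBBBBBBBBBBB.BBBBBBBBBBBB..............
23 ....######..###BBBBBBBBkk+k++k+kBBBBBBBB#.............
26 ....######...##BBBBBBkk++k+#+k++++BBBBBB##............
29 ....######..###BBBBB+++k++##++++++kBBBBB###...........
32 .....#####.####BBBB+kk+kkk##++k+k+++BBBB####..........
35 .....##########BBBk+++++++##+kkk++k+kBBB#####...#.....
38 .....####.#####BBB++k++kk+###+kkkk++kBBB#####.........
41 .....##########BBBkk+++kk+###+++++k+kBBB######..#.....
44 .....##########BB.++kk++++###+++k+++kBBB######..##....
47 .....###########BBkkk+++k+###++kkk+kkBBB######..##....
50 .....###.########Bkk+++kk+###++k++k+kBBB######..##....
53 .....###.########..k++kkk+###+++++kkBBBB######..##....
56 .....###.#########B.+++kk+###++++++.BBBB######..##....
59 .....##############Bkkk+k+###+++kk.BBBBB######...#....
62 .....##...#####+####BBkkk+###++k.BBBBBBB#####...##....
65 .....###..#####B+###+BBB.+###+BBBBBBBBBB#####...##....
68 .....###.#.####BB+###.BBB+###BBBBBBBBBBB####....##....
71 .....###.##.###BBB+###BBB+###BBBBBBBBBBB####....##....
74 .....##..##.+##.BB.####BB+###BBBBBBBBBBB###....###...
[... 1824 characters left out ...]
70 ...................RRRRRRRRRRRRR......................
173 ...................RRRRRRRRRRRRR......................
176 ...................RRRRRRRRRRRRR......................
179 ...................RRRRRRRRRRRR.......................
182 ...................RRRRRRRRRR.........................
185 ......................R..RR...........................
188 ......................................................
191 ......................................................
194 ......................................................
197 ......................................................
-0.058 0.007 [[309.4  83.9]]
-0.058 0.011 [[305.4  83.9]]
-0.058 0.015 [[301.4  83.9]]
-0.058 0 [[316.5  83.9]]
```

```bash
python3 -c "
from station import manip
print(manip.sign_off())"
```

```text
the job is handed in; nothing more can be done
None
```

The job is handed in at about 28 s: the press arm is down on its stop, the clip's leg is through the pin up to the collar with the bow closed behind the head, and the tin, jars and shaker were not approached (end-state check was pixel analysis; all 10 picture views were used).

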